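# Open the jar of spare grinding heads at the glass grinder

## Task

A spare head is needed for the glass grinder: take the square jar with the red cap out of the wooden crate and stand it fully home in the blue bench cradle, which braces it against turning. Then unscrew its tight red cap (anticlockwise, about a quarter turn) until it comes free, lift it straight up off the jar, and finish while still holding the cap level, just above the mouth of the jar and clear of it, with the jar left home in the cradle. Leave the other jars and everything else where they are.

Things in the scene. Friction and masses are not known exactly. Their poses are not given: they have to be found in the camera images.
- jar_center (a point): the task's jar: clear, square, brass grinding heads inside, 210 to 330 g with its cap. Body 60 x 60 mm, 58 mm tall, sides along this point's x and y axes; above it a round neck, 38 mm diameter. This point is on the upright axis, 45 mm above the underside; z is up. The whole jar can be lifted by its cap
- cap_center (a point): the red cap, round, 54 mm across, 24 mm tall, 40 g; this point is its centre, 12 mm below its top. Screwed on, it is 33 mm above the jar's point (cap from 66 to 90 mm above the jar's underside). A spring seal (about 20 N) presses it up against two lugs on the neck, so it turns stiffly, 0.3 to 0.6 N m, and an unbraced jar turns with it
- jar_mouth (a point): middle of the jar's mouth, 84 mm above its underside. Turned anticlockwise (from above) against the jar, the cap comes free after 40 to 65 degrees, springs up 2 mm and lifts straight off at any turn up to 100 degrees; the jar may first turn 10 degrees in the cradle. The cap's lower edge clears the mouth once the cap is raised 20 mm
- cradle: blue block bolted to the bench, 100 x 100 x 40 mm tall, sides along its x and y axes. Square pocket in its top, 65 x 65 mm, 3 mm chamfer at the mouth, floor 6 mm above the bench. Origin: centre of the underside. Steel fixing strips, 10 mm tall, stick out 20 mm at +y and -y. The jar fits in any of four quarter turns; home, its underside is on the pocket floor
- crate: open wooden crate on the bench, 200 (x) x 360 (y) mm, walls 50 mm high, floor 6 mm thick; origin: centre of the underside. Three square jars of one size stand in it in a row along its y, about 108 mm apart, in any order, 30 mm to the -x side of its middle; a small tin and a rubber wedge lie along its +x side
- jar_black: bystander in the crate: like the task's jar (60 mm square, 90 mm tall), with a black cap and green nuggets; origin at the centre of its underside
- jar_white: bystander in the crate: like the task's jar (60 mm square, 90 mm tall), with a white cap and blue nuggets; origin at the centre of its underside
- wax_tin: bystander in the crate: brass tin, 48 mm diameter, 22 mm tall; origin at the centre of its underside
- wedge: bystander in the crate: black rubber wedge block, 28 x 60 x 18 mm; origin at the centre of its underside
- ink_tin: bystander: dark ink tin, 100 mm diameter, 90 mm tall, at the far side of the bench; origin at the centre of its underside
- water_cup: bystander: white plastic cup, 72 mm diameter, 80 mm tall, at the far side; origin at the centre of its underside
- brush: bystander: brush lying on the bench at the far right; origin under its middle
- screwdriver: bystander: screwdriver lying on the bench at the far left; origin under its middle
Mind the look-alikes: they are no part of the job. Of the things that look like the part that bears cap_center, the smallest one is meant.

How it is judged:
By the outcome, as a careful person would: the job done as asked, in the order asked, and still so for the second after the job is handed in, while the arm keeps its last pose, push and grip.
It also fails if it takes over 51 s, if anything falls off the work surface, if the arm or the gripper's body presses on something with over 40 N, if the wrist force passes 120 N, or if a joint passes its speed limit or range.

## Robot

A 7-joint arm with a two-finger parallel gripper is mounted at the origin on the work surface. World frame = base frame: x ahead of the robot, y to its left, z up, the work surface at z = 0. Lengths are in m, angles in rad, forces in N, time in s.
With the tool pointing down it reaches from about 0.425 to 0.95 m from the base axis. Payload 4.7 kg.
Tool frame: the origin (TCP) lies on the centre line of the jaws, within the pads' length; the fingertips stand 25 mm ahead of it and the grasp point (between the pads) lies 6 mm ahead of it (tip_reach is the distance from the TCP to the fingertips, in m); z points along the fingers, y is the direction in which the jaws open and shut (so a half turn about z gives the same grasp; the last joint's range is limited). The gripper opens to 87 mm and grips with 3 to 60 N. Pads are 19 mm wide; open, the fingers measure 117 mm over their backs; the gripper's body (75 mm by 190 mm) begins 51 mm behind the grasp point.
Start: joints at [1.233, 0.469, -0.049, 1.532, 0.024, 1.141, -0.082], TCP at [0.205, -0.643, 0.248] pointing down, gripper open.
Joint ranges: [-2.59, 2.59], [-0.33, 1.99], [-1.39, 1.29], [0.1, 2.45], [-1.04, 4.18], [0.21, 1.99], [-2.66, 2.66]. Speed limits (rad/s): [2.57, 2.57, 3.14, 3.14, 3.14, 3.14, 3.14].

## Interface

Orientations are given as a rotation vector (axis times angle).
In Python, from workcell import * gives the robot as it stands.
- The arm moves only by the shell command python3 -m jog 'ROWS' [FORCE]. ROWS is JSON, a list of rows, each an object with "grip": the closure in counts, from 0 (fully open) to 255 (shut); "xyz": the shift along the tool's x, y, z in mm, a list of three; "rot": the turn, a rotation vector about the tool's x, y, z in rad, a list of three. A call has 1 to 8 rows; each row shifts and turns the pose as measured when the row begins, along the tool's axes as they then stand; what a row does not reach is not made up. A row lasts 1/12 s, in which the tool goes at most 41.7 mm and 7.16 degrees, less where a joint would pass 70% of its speed; a pose out of reach is approached as far as the arm can. A call with a gripper value outside its range is refused whole. The fingers move at their own pace and stop on an object; FORCE is the grip in N (left out, the last holds). Time passes only in rows, so rows that do not move let the fingers close. It gives the time, the measured TCP pose, the force and the opening at its end, in the units of the state.
- get_state(): the state, without advancing time (a new reading comes with each control period).
- snapshot(name): name is "scene" or "top" or "wrist"; returns the picture (480x640x3 uint8, red, green, blue); there is no depth.
- get_calibration(name): a dict with "vertical_fov" (degrees; the focal length in pixels is half the picture's height over the tangent of half this angle, whatever the lens; pixels are square), "cx", "cy" (the principal point, pixels), "world_from_camera" (4x4, takes a point from camera to world coordinates). Camera axes: x right, y down, z forward; pixel columns grow to the right and rows downward; lengths in m; the calibration is good to about 2 mm. A picture is of the moment at which its call begins: read the wrist's pose just before it. get_calibration takes no time and is no camera call; for the wrist camera it gives the pose at the moment of the call.
- close_job(): hands the job in, once; it reports no verdict.
The state is a dict: "time_s": time; "joint_pos": joint angles; "dq": joint speeds; "tau": joint torques, N m; "ee_pos": TCP position; "eef_rot": TCP orientation; "wrist_force": force on the tool from outside, world axes, zero at the start; "moment": the same for the moment, N m; "opening": opening from 0.0 (shut) to 1.0 (fully open).
Only numpy, scipy, OpenCV 4.12 (cv2) and the standard library are available. Lean on these libraries where they do the work, as an engineer would, in place of code of your own. Each camera call takes 0.05 s, during which the arm holds its last target. There are 200 camera calls.

## Working session

There is one attempt and no reset: what is moved stays moved. The work goes in short steps, Python scripts to look and compute and a shell command to move; the robot and the scene stay as the last step left them, time stands still between calls to the robot, and variables do not carry over. Pictures are saved under pics/ and viewed, about 8 in all and at most 12, crops included, and the job is handed in when it is done.

```bash
mkdir -p pics; ls; python3 - <<'E'
from workcell import *
import cv2,numpy as np
s=get_state();print(s)
for n in("scene","top"):
    im=snapshot(n);cv2.imwrite(f"pics/{n}0.png",im[:,:,::-1])
    print(n,get_calibration(n))
print(get_calibration("wrist"))
E
```

```text
pics
{'time_s': 0.0, 'joint_pos': array([ 1.2331257 ,  0.46944756, -0.04859724,  1.53369259,  0.0240688 ,
        1.14098752, -0.08231978]), 'dq': array([ 0.00016548,  0.00092052, -0.00179443, -0.0006928 ,  0.00025006,
        0.00062339,  0.00030592]), 'tau': array([-8.57127852e-04, -5.07975626e+01, -8.07254040e-02, -2.36152983e+01,
       -6.11737277e-02,  3.78677342e-02,  1.90736837e-04]), 'ee_pos': array([ 0.20497754, -0.642547  ,  0.24649582]), 'eef_rot': array([-3.10232913e+00, -4.82797291e-01,  5.35978233e-04]), 'wrist_force': array([-0.18328157,  0.31455267,  0.60785647]), 'moment': array([-0.03340193, -0.00054914,  0.01489592]), 'opening': 1.0001515415790254}
scene {'vertical_fov': 54.36787428892039, 'cx': 325.83584351928533, 'cy': 236.62232528622508, 'world_from_camera': array([[ 0.47272636,  0.67849722, -0.56229113,  1.04020443],
       [ 0.8810908 , -0.37439539,  0.28897595, -0.27477658],
       [-0.01444983, -0.63203609, -0.77480422,  0.74712725],
       [ 0.        ,  0.        ,  0.        ,  1.        ]])}
top {'vertical_fov': 52.73939966829915, 'cx': 326.5594152176848, 'cy': 234.58701854237864, 'world_from_camera': array([[ 9.56572139e-04, -9.86627884e-01,  1.62986207e-01,
         3.78175465e-01],
       [-9.99953091e-01, -2.51468357e-03, -9.35373421e-03,
        -2.84701721e-03],
       [ 9.63851373e-03, -1.62969614e-01, -9.86584008e-01,
         1.07499000e+00],
       [ 0.00000000e+00,  0.00000000e+00,  0.00000000e+00,
         1.00000000e+00]])}
{'vertical_fov': 69.31445482470615, 'cx': 327.10682935113715, 'cy': 239.11146678584205, 'world_from_camera': array([[ 0.3043321 , -0.91928158, -0.24960638,  0.27268784],
       [-0.95256524, -0.294029  , -0.07852655, -0.62103989],
       [-0.0012035 ,  0.26166451, -0.96515814,  0.38390763],
       [ 0.        ,  0.        ,  0.        ,  1.        ]])}
```

View pics/top0.png

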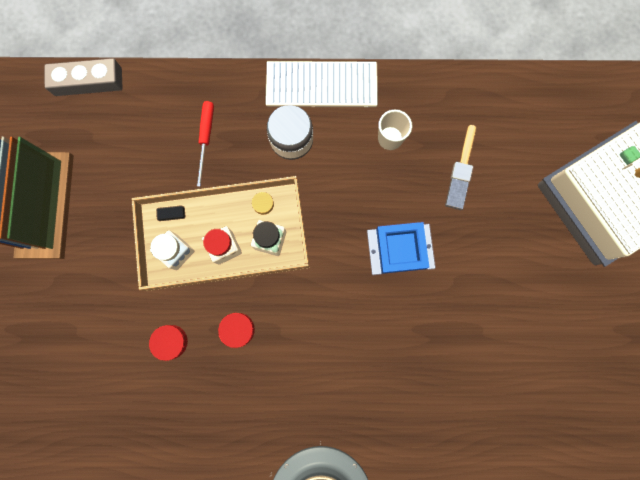

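View pics/scene0.png

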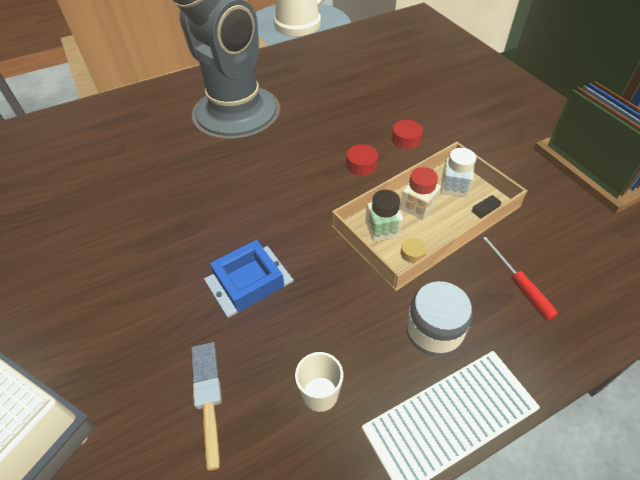

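Top view: the red-capped jar is in the crate at about (217,243), between the white one (165,248) and the black one (266,235). Two larger loose red caps lie on the bench at (167,343) and (236,330), and the cradle is at (402,248). Next I'll measure the positions.

```bash
cat > h.py <<'E'
from workcell import *
import cv2,numpy as np
from scipy.spatial.transform import Rotation as R
def ray(c,uv,z):
    f=240/np.tan(np.radians(c["vertical_fov"]/2));T=c["world_from_camera"]
    d=T[:3,:3]@np.array([(uv[0]-c["cx"])/f,(uv[1]-c["cy"])/f,1]);o=T[:3,3]
    return o+d*(z-o[2])/d[2]
def proj(c,p):
    f=240/np.tan(np.radians(c["vertical_fov"]/2));T=c["world_from_camera"]
    q=T[:3,:3].T@(np.array(p)-T[:3,3]);return np.array([c["cx"]+f*q[0]/q[2],c["cy"]+f*q[1]/q[2]])
def blobs(im,col,amin=150):
    h=cv2.cvtColor(im,cv2.COLOR_RGB2HSV)
    if col=="red": m=((h[...,0]<8)|(h[...,0]>172))&(h[...,1]>180)&(h[...,2]>90)
    else: m=(h[...,0]>98)&(h[...,0]<122)&(h[...,1]>170)&(h[...,2]>60)
    cs,_=cv2.findContours(m.astype(np.uint8)*255,cv2.RETR_EXTERNAL,cv2.CHAIN_APPROX_NONE)
    return [c for c in cs if cv2.contourArea(c)>amin]
E
python3 - <<'E'
from h import *
im=cv2.imread("pics/top0.png")[:,:,::-1].copy();c=get_calibration("top")
for b in blobs(im,"red"):
    (u,v),r=cv2.minEnclosingCircle(b);p=ray(c,(u,v),.096);print("red",u,v,r,p,"diam",2*np.linalg.norm(ray(c,(u+r,v),.096)-p))
for b in blobs(im,"blue",500):
    q=np.array([ray(c,x,.04)[:2] for x in b[:,0]],np.float32);print("blue",cv2.minAreaRect(q))
cr=im[180:300,120:450];cv2.imwrite("pics/crop.png",cv2.resize(cr,(800,291),interpolation=cv2.INTER_CUBIC)[:,:,::-1])
E
```

```text
red 167.5 342.0 19.293880462646484 [0.32451327 0.30120771 0.096     ] diam 0.07585888913490986
red 235.5 329.5 18.179758071899414 [0.34879192 0.16816578 0.096     ] diam 0.07196105845435631
red 216.92105102539062 242.07894897460938 13.063179969787598 [0.52384657 0.2115262  0.096     ] diam 0.053196313364734654
red 204.5 122.5 21.96598243713379 [0.78074578 0.24758406 0.096     ] diam 0.09319859484954042
blue ((0.5216441750526428, -0.17622925341129303), (0.0985061377286911, 0.09885622560977936), 5.799263954162598)
```

```bash
python3 -m jog '[{"grip":0,"xyz":[32,-25,0],"rot":[0,0,0]},{"grip":0,"xyz":[32,-25,0],"rot":[0,0,0]},{"grip":0,"xyz":[32,-25,0],"rot":[0,0,0]},{"grip":0,"xyz":[32,-25,0],"rot":[0,0,0]},{"grip":0,"xyz":[32,-25,0],"rot":[0,0,0]},{"grip":0,"xyz":[32,-25,0],"rot":[0,0,0]},{"grip":0,"xyz":[32,-25,0],"rot":[0,0,0]},{"grip":0,"xyz":[32,-25,0],"rot":[0,0,0]}]' 60
python3 -m jog '[{"grip":0,"xyz":[32,-25,0],"rot":[0,0,0]},{"grip":0,"xyz":[32,-25,0],"rot":[0,0,0]},{"grip":0,"xyz":[32,-25,0],"rot":[0,0,0]},{"grip":0,"xyz":[32,-25,0],"rot":[0,0,0]},{"grip":0,"xyz":[32,-25,0],"rot":[0,0,0]},{"grip":0,"xyz":[0,0,0],"rot":[0,0,0]}]'
python3 - <<'E'
from h import *
c=get_calibration("wrist");im=snapshot("wrist");cv2.imwrite("pics/w1.png",im[:,:,::-1]);np.save("w1.npy",c,allow_pickle=True)
s=get_state();print(s["ee_pos"],R.from_rotvec(s["eef_rot"]).as_matrix().round(3),s["joint_pos"].round(2))
for b in blobs(im,"blue",1500):
    q=np.array([ray(c,x,.04)[:2] for x in b[:,0]],np.float32);print("blue",cv2.minAreaRect(q))
E
```

```text
time_s: 0.77
ee_pos: [0.3841, -0.3748, 0.2403]
eef_rot: [-3.106, -0.447, 0.016]
wrist_force: [0.5, -0.1, 0.1]
opening: 0.997
time_s: 1.27
ee_pos: [0.5071, -0.1943, 0.2385]
eef_rot: [-3.099, -0.465, 0.013]
wrist_force: [0.8, 0.1, 0.3]
opening: 1.001
[ 0.50500751 -0.19788596  0.23818274] [[ 0.957  0.29  -0.012]
 [ 0.291 -0.957  0.004]
 [-0.01  -0.008 -1.   ]] [ 0.53  0.28 -0.29  1.84  0.09  1.04 -1.07]
blue ((0.5224595665931702, -0.17843443155288696), (0.09959280490875244, 0.09893020987510681), 5.776473045349121)
```

View pics/w1.png

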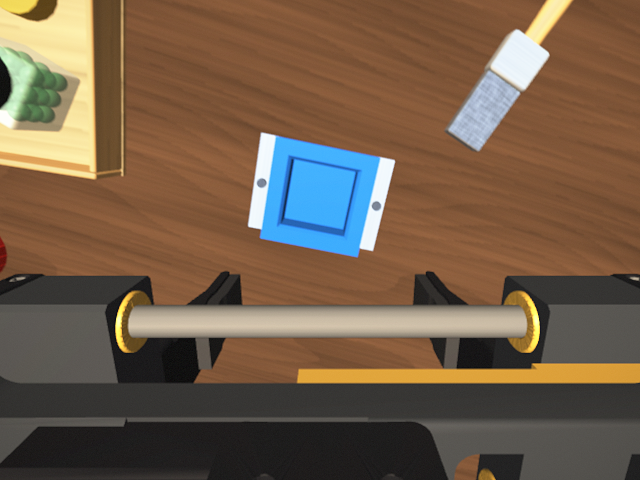

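The wrist view shows the cradle at (320,195), and it agrees with the top view to 2 mm: (0.522,-0.178), yaw 5.8°. Moving to the jar.

```bash
python3 -m jog '[{"grip":0,"xyz":[14,-38,0],"rot":[0,0,0]},{"grip":0,"xyz":[14,-38,0],"rot":[0,0,0]},{"grip":0,"xyz":[14,-38,0],"rot":[0,0,0]},{"grip":0,"xyz":[14,-38,0],"rot":[0,0,0]},{"grip":0,"xyz":[14,-38,0],"rot":[0,0,0]},{"grip":0,"xyz":[14,-38,0],"rot":[0,0,0]},{"grip":0,"xyz":[14,-38,0],"rot":[0,0,0]},{"grip":0,"xyz":[14,-38,0],"rot":[0,0,0]}]'
python3 -m jog '[{"grip":0,"xyz":[14,-38,0],"rot":[0,0,0]},{"grip":0,"xyz":[0,-30,0],"rot":[0,0,0]},{"grip":0,"xyz":[0,0,0],"rot":[0,0,0]},{"grip":0,"xyz":[0,0,0],"rot":[0,0,0]}]'
python3 - <<'E'
from h import *
c=get_calibration("wrist");im=snapshot("wrist");cv2.imwrite("pics/w2.png",im[:,:,::-1]);np.save("w2.npy",c,allow_pickle=True)
s=get_state();print(s["ee_pos"],R.from_rotvec(s["eef_rot"]).as_matrix().round(3),s["joint_pos"].round(2))
for b in blobs(im,"red",1000):
    (u,v),r=cv2.minEnclosingCircle(b);print("red",u,v,r,ray(c,(u,v),.096))
E
```

```text
time_s: 1.98
ee_pos: [0.525, 0.1106, 0.2343]
eef_rot: [3.111, 0.407, -0.029]
wrist_force: [0.7, -1.3, -0.6]
opening: 1.001
time_s: 2.32
ee_pos: [0.5197, 0.1887, 0.2328]
eef_rot: [3.112, 0.42, -0.031]
wrist_force: [0.9, -0.9, -0.6]
opening: 1.0
[0.51933265 0.18894552 0.23288657] [[ 0.964  0.265 -0.02 ]
 [ 0.265 -0.964 -0.003]
 [-0.02  -0.002 -1.   ]] [-0.05  0.33 -0.47  1.81  0.16  1.06 -1.88]
red 294.1671447753906 356.6246337890625 34.325172424316406 [0.39863166 0.18654856 0.096     ]
red 299.3401794433594 215.2818603515625 33.99642562866211 [0.52711435 0.21400793 0.096     ]
```

View pics/w2.png

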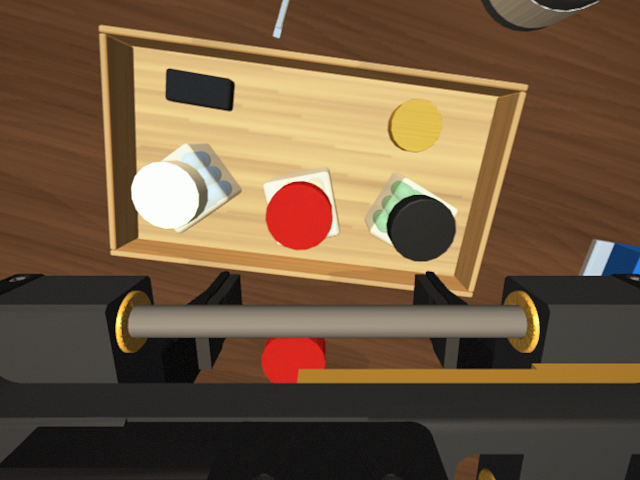

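The wrist view shows the red cap at (299,215), and the jar's shoulder corners at about (265,185), (328,169) and (340,233). Next is a zoomed crop to get the yaw.

```bash
python3 - <<'E'
from h import *
im=cv2.imread("pics/w2.png");cv2.imwrite("pics/w2c.png",cv2.resize(im[155:260,240:365],None,fx=5,fy=5,interpolation=cv2.INTER_CUBIC))
c=np.load("w2.npy",allow_pickle=True).item()
for z in(.064,.006):
    P=[ray(c,u,z)[:2] for u in((265,185),(328,169),(340,233))]
    a,b=P[1]-P[0],P[2]-P[1];print(z,np.linalg.norm(a),np.linalg.norm(b),np.degrees(np.arctan2(a[1],a[0]))%90,np.degrees(np.arctan2(b[1],b[0]))%90,(P[0]+P[2])/2)
E
```

```text
0.064 0.05679576130183129 0.05832312521070586 29.433755948557042 26.230453150119416 [0.52570375 0.21262506]
0.006 0.06760620031539473 0.06942428089061806 29.43375594855698 26.230453150119445 [0.51331533 0.21346097]
```

View pics/w2c.png

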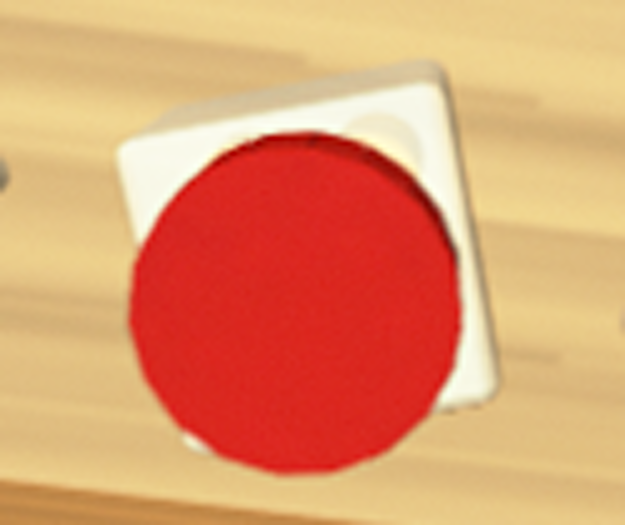

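Shoulder corners in the crop: (115,150), (440,78) and (500,400). The sides match 60 mm, the yaw is about 27.5°, and the centre agrees with the cap at (0.526,0.213). Next I'll work out the approach.

```bash
cat > go.py <<'E'
import sys
from h import *
x,y,z,yaw=map(float,sys.argv[1:5])
s=get_state();M=R.from_rotvec(s["eef_rot"]).as_matrix();a=np.radians(yaw)
X=np.array([np.cos(a),np.sin(a),0]);Z=np.array([0,0,-1.]);G=np.c_[X,np.cross(Z,X),Z]
print("t",s["time_s"],"pos",s["ee_pos"].round(4),"yaw",np.degrees(np.arctan2(M[1,0],M[0,0])).round(2),"F",s["wrist_force"].round(1),"mz",s["moment"].round(2),"open",round(s["opening"],3),"q",s["joint_pos"].round(2))
print("world d mm",((np.array([x,y,z])-s["ee_pos"])*1000).round(1),"tool xyz mm",(M.T@(np.array([x,y,z])-s["ee_pos"])*1000).round(1),"rot",R.from_matrix(M.T@G).as_rotvec().round(4))
E
python3 go.py .5257 .2127 .093 15.4
```

```text
t 2.3667 pos [0.5193 0.1889 0.2329] yaw 15.37 F [-0.2  0.8 -0. ] mz [ 0.12 -0.01  0.03] open 1.001 q [-0.05  0.33 -0.47  1.81  0.16  1.06 -1.88]
world d mm [   6.4   23.8 -139.9] tool xyz mm [ 15.2 -20.9 139.7] rot [-0.0022  0.0201 -0.0005]
```

```bash
python3 -m jog '[{"grip":0,"xyz":[12,-21,0],"rot":[-0.002,0.02,0]},{"grip":0,"xyz":[0,0,25],"rot":[0,0,0]},{"grip":0,"xyz":[0,0,30],"rot":[0,0,0]},{"grip":0,"xyz":[0,0,20],"rot":[0,0,0]},{"grip":0,"xyz":[0,0,0],"rot":[0,0,0]},{"grip":0,"xyz":[0,0,0],"rot":[0,0,0]}]' 60; python3 go.py .5257 .2127 .093 15.4
```

```text
time_s: 2.87
ee_pos: [0.5307, 0.1987, 0.1559]
eef_rot: [3.11, 0.388, 0.006]
wrist_force: [-0.8, 1.0, 1.4]
opening: 0.999
t 2.8667 pos [0.5307 0.1987 0.1559] yaw 14.23 F [-0.8  1.   1.4] mz [-0.03 -0.05  0.  ] open 0.999 q [-0.1   0.43 -0.44  1.87  0.24  0.89 -1.97]
world d mm [ -5.   14.  -62.9] tool xyz mm [ -1.6 -15.3  62.8] rot [ 0.0075 -0.0027 -0.0204]
```

```bash
python3 -m jog '[{"grip":0,"xyz":[-1,-10,8],"rot":[0.005,-0.002,-0.015]},{"grip":0,"xyz":[-1,-8,10],"rot":[0,0,0]},{"grip":0,"xyz":[0,0,0],"rot":[0,0,0]},{"grip":0,"xyz":[0,0,0],"rot":[0,0,0]}]'; python3 go.py .5257 .2127 .093 15.4
```

```text
time_s: 3.2
ee_pos: [0.5265, 0.2141, 0.1394]
eef_rot: [3.113, 0.405, 0.009]
wrist_force: [1.0, 0.5, 0.3]
opening: 0.997
t 3.2 pos [0.5265 0.2141 0.1394] yaw 14.82 F [1.  0.5 0.3] mz [ 0.05  0.02 -0.01] open 0.997 q [-0.12  0.45 -0.44  1.88  0.25  0.86 -2.  ]
world d mm [ -0.8  -1.4 -46.4] tool xyz mm [-1.3  1.  46.4] rot [ 0.003  -0.0052 -0.0101]
```

```bash
python3 -m jog '[{"grip":0,"xyz":[-1,1,16],"rot":[0.003,-0.004,0]},{"grip":0,"xyz":[0,0,16],"rot":[0,0,0]},{"grip":0,"xyz":[0,0,10],"rot":[0,0,0]},{"grip":0,"xyz":[0,0,4],"rot":[0,0,0]},{"grip":0,"xyz":[0,0,0],"rot":[0,0,0]},{"grip":0,"xyz":[0,0,0],"rot":[0,0,0]}]'; python3 go.py .5257 .2127 .093 15.4
python3 - <<'E'
from h import *
cv2.imwrite("pics/w3.png",snapshot("wrist")[:,:,::-1])
E
```

```text
time_s: 3.7
ee_pos: [0.5283, 0.2157, 0.0957]
eef_rot: [-3.112, -0.409, -0.014]
wrist_force: [-0.4, -0.5, 0.1]
opening: 0.999
t 3.7 pos [0.5283 0.2157 0.0957] yaw 14.96 F [-0.4 -0.5  0.1] mz [-0.03  0.02  0.02] open 0.999 q [-0.14  0.51 -0.42  1.91  0.29  0.77 -2.03]
world d mm [-2.6 -3.  -2.7] tool xyz mm [-3.4  2.2  2.6] rot [-0.0012 -0.0094 -0.0077]
```

View pics/w3.png

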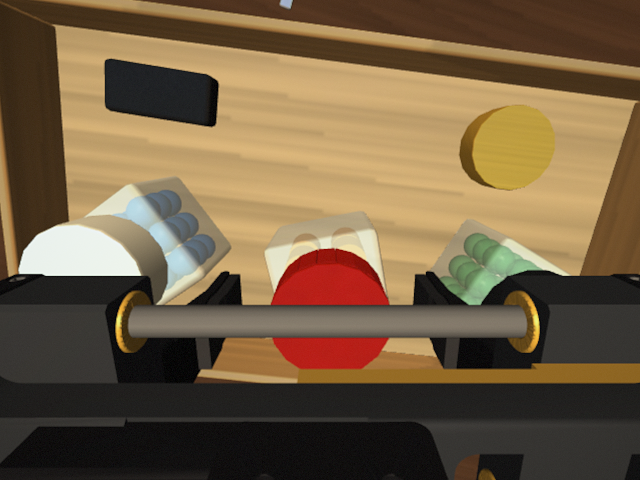

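The red cap (270–390, centre 330) lies midway between the fingers (237 and 418). I'll make a small correction and close.

```bash
python3 -m jog '[{"grip":0,"xyz":[-4,2,1],"rot":[0,-0.009,0]},{"grip":0,"xyz":[0,0,0],"rot":[0,0,0]},{"grip":255,"xyz":[0,0,0],"rot":[0,0,0]},{"grip":255,"xyz":[0,0,0],"rot":[0,0,0]},{"grip":255,"xyz":[0,0,0],"rot":[0,0,0]},{"grip":255,"xyz":[0,0,0],"rot":[0,0,0]},{"grip":255,"xyz":[0,0,0],"rot":[0,0,0]},{"grip":255,"xyz":[0,0,0],"rot":[0,0,0]}]' 60; python3 go.py .5257 .2127 .093 15.4
```

```text
time_s: 4.42
ee_pos: [0.5263, 0.2131, 0.0976]
eef_rot: [-3.113, -0.408, -0.007]
wrist_force: [-0.5, 1.1, 0.9]
opening: 0.63
t 4.4167 pos [0.5263 0.2131 0.0976] yaw 14.93 F [-0.5  1.1  0.9] mz [ 0.39  0.12 -0.08] open 0.63 q [-0.14  0.51 -0.42  1.91  0.28  0.77 -2.02]
world d mm [-0.6 -0.4 -4.6] tool xyz mm [-0.8  0.3  4.6] rot [-0.0018 -0.0049 -0.0082]
```

```bash
python3 -m jog '[{"grip":255,"xyz":[0,0,-5],"rot":[0,0,0]},{"grip":255,"xyz":[0,0,-18],"rot":[0,0,0]},{"grip":255,"xyz":[0,0,-25],"rot":[0,0,0]},{"grip":255,"xyz":[0,0,-30],"rot":[0,0,0]},{"grip":255,"xyz":[0,0,-30],"rot":[0,0,0]},{"grip":255,"xyz":[0,0,-22],"rot":[0,0,0]},{"grip":255,"xyz":[0,0,-8],"rot":[0,0,0]},{"grip":255,"xyz":[0,0,0],"rot":[0,0,0]}]' 60; python3 go.py .522 -.1775 .23 -6.7
```

```text
time_s: 5.08
ee_pos: [0.5219, 0.2108, 0.2376]
eef_rot: [3.113, 0.41, -0.014]
wrist_force: [0.6, 0.8, -2.5]
opening: 0.612
t 5.0833 pos [0.5219 0.2108 0.2376] yaw 15.01 F [ 0.6  0.8 -2.5] mz [0.05 0.03 0.01] open 0.612 q [-0.08  0.34 -0.48  1.79  0.17  1.06 -1.93]
world d mm [ 1.000e-01 -3.883e+02 -7.600e+00] tool xyz mm [-100.4  375.1    8.5] rot [0.0017 0.0087 0.379 ]
```

Cap gripped (opening 0.612 × 87 mm = 53 mm) and the weight shows at about -2.5 N. Carrying it to the cradle.

```bash
python3 -m jog '[{"grip":255,"xyz":[-6,20,0],"rot":[0,0,0.03]},{"grip":255,"xyz":[-9,37,0],"rot":[0,0,0.05]},{"grip":255,"xyz":[-7,38,0],"rot":[0,0,0.05]},{"grip":255,"xyz":[-5,38,0],"rot":[0,0,0.05]},{"grip":255,"xyz":[-3,38,0],"rot":[0,0,0.05]},{"grip":255,"xyz":[-1,38,0],"rot":[0,0,0.05]},{"grip":255,"xyz":[1,38,0],"rot":[0,0,0.05]},{"grip":255,"xyz":[3,38,0],"rot":[0,0,0.05]}]' 60; python3 -m jog '[{"grip":255,"xyz":[4,38,0],"rot":[0,0,0]},{"grip":255,"xyz":[4,30,0],"rot":[0,0,0]},{"grip":255,"xyz":[0,0,0],"rot":[0,0,0]},{"grip":255,"xyz":[0,0,0],"rot":[0,0,0]}]';python3 go.py .522 -.1775 .2 -6.7
python3 - <<'E'
from h import *
c=get_calibration("scene");im=snapshot("scene")
u=proj(c,(.522,-.1775,.1)).astype(int);print(u)
x0,y0=max(0,u[0]-130),max(0,u[1]-100)
cv2.imwrite("pics/s4.png",cv2.resize(im[y0:y0+200,x0:x0+260],None,fx=3,fy=3)[:,:,::-1]);print(x0,y0)
cv2.imwrite("pics/w4.png",snapshot("wrist")[:,:,::-1])
E
```

```text
time_s: 5.75
ee_pos: [0.5149, -0.0767, 0.2253]
eef_rot: [-3.133, 0.174, 0.041]
wrist_force: [0.7, 0.8, -3.3]
opening: 0.608
time_s: 6.08
ee_pos: [0.5085, -0.1601, 0.217]
eef_rot: [3.134, -0.204, -0.062]
wrist_force: [-0.1, 0.8, -2.5]
opening: 0.611
t 6.0833 pos [ 0.5085 -0.1601  0.217 ] yaw -7.47 F [-0.1  0.8 -2.5] mz [ 0.13 -0.07 -0.  ] open 0.611 q [ 0.42  0.3  -0.24  1.87  0.09  1.02 -1.56]
world d mm [ 13.5 -17.4 -17. ] tool xyz mm [16.3 15.5 16.4] rot [ 0.0028  0.0395 -0.0133]
[240 248]
110 148
```

View pics/w4.png

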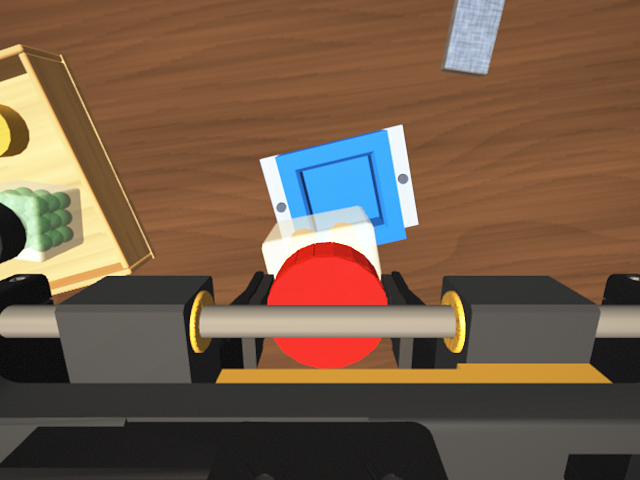

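The jar hangs centred in the jaws, with its far edge (263,240)-(365,207) parallel to the cradle pocket edge (297,175)-(375,152). I'll level the tool and move over the pocket.

```bash
python3 -m jog '[{"grip":255,"xyz":[9,9,8],"rot":[0.003,0.03,-0.01]},{"grip":255,"xyz":[7,6,7],"rot":[0,0.02,0]},{"grip":255,"xyz":[3,3,0],"rot":[0,0,0]},{"grip":255,"xyz":[0,0,0],"rot":[0,0,0]},{"grip":255,"xyz":[0,0,0],"rot":[0,0,0]}]' 60;python3 go.py .522 -.1775 .15 -6.7
```

```text
time_s: 6.6
ee_pos: [0.5259, -0.1704, 0.1995]
eef_rot: [-3.133, 0.163, -0.013]
wrist_force: [0.7, 0.4, -0.6]
opening: 0.609
t 6.6 pos [ 0.5259 -0.1704  0.1995] yaw -5.95 F [ 0.7  0.4 -0.6] mz [ 0.08  0.01 -0.02] open 0.609 q [ 0.43  0.33 -0.24  1.87  0.09  0.94 -1.52]
world d mm [ -3.9  -7.1 -49.5] tool xyz mm [-3.5  7.7 49.4] rot [-0.0046 -0.0079  0.0131]
```

```bash
python3 -m jog '[{"grip":255,"xyz":[-2,5,14],"rot":[-0.004,-0.006,0.013]},{"grip":255,"xyz":[-2,4,16],"rot":[0,0,0]},{"grip":255,"xyz":[0,0,16],"rot":[0,0,0]},{"grip":255,"xyz":[0,0,0],"rot":[0,0,0]},{"grip":255,"xyz":[0,0,0],"rot":[0,0,0]}]' 60;python3 go.py .522 -.1775 .13 -6.7
python3 - <<'E'
from h import *
c=get_calibration("wrist");s=get_state();im=snapshot("wrist");cv2.imwrite("pics/w5.png",im[:,:,::-1])
zt=s["ee_pos"][2]-.0016
for b in blobs(im,"red",1000):
    q=np.array([ray(c,x,zt)[:2] for x in b[:,0]],np.float32);print(cv2.boundingRect(b),cv2.minEnclosingCircle(q))
c=get_calibration("scene");im=snapshot("scene")
cv2.imwrite("pics/s5.png",cv2.resize(im[160:340,130:360],None,fx=3.3,fy=3.3,interpolation=cv2.INTER_CUBIC)[:,:,::-1])
E
```

```text
time_s: 7.02
ee_pos: [0.5216, -0.1756, 0.1512]
eef_rot: [-3.136, 0.177, -0.003]
wrist_force: [-0.5, -0.1, -2.0]
opening: 0.609
t 7.0167 pos [ 0.5216 -0.1756  0.1512] yaw -6.47 F [-0.5 -0.1 -2. ] mz [ 0.03 -0.01 -0.04] open 0.609 q [ 0.43  0.38 -0.23  1.92  0.11  0.85 -1.54]
world d mm [  0.4  -1.9 -21.2] tool xyz mm [ 0.6  1.9 21.2] rot [-0.0005 -0.0018  0.004 ]
(273, 338, 108, 31) ((0.5087900757789612, -0.17392921447753906), 0.024141084402799606)
(267, 242, 121, 63) ((0.5275125503540039, -0.17628875374794006), 0.02634955383837223)
```

View pics/s5.png

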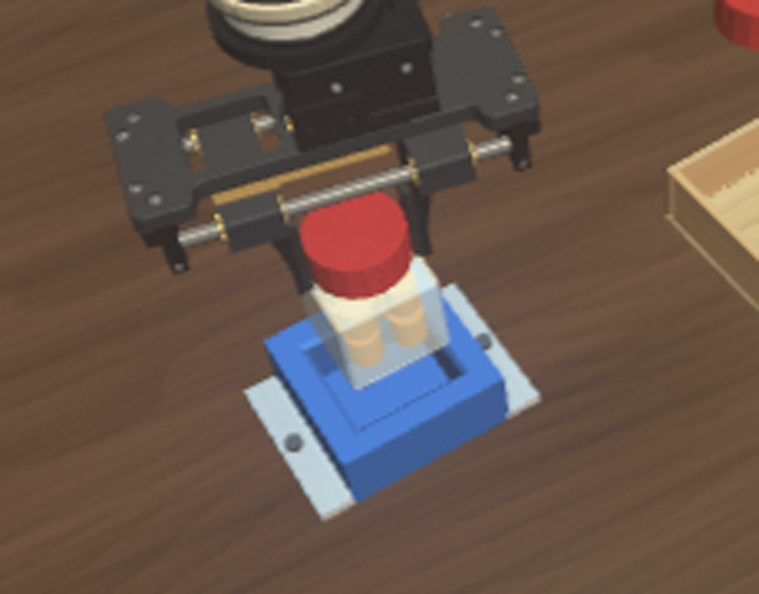

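The scene view shows the jar straight over the pocket and aligned with it. Lowering in small steps while watching the force.

```bash
python3 -m jog '[{"grip":255,"xyz":[0,2,8],"rot":[0,0,0.004]},{"grip":255,"xyz":[0,0,8],"rot":[0,0,0]},{"grip":255,"xyz":[0,0,6],"rot":[0,0,0]},{"grip":255,"xyz":[0,0,6],"rot":[0,0,0]},{"grip":255,"xyz":[0,0,0],"rot":[0,0,0]}]' 60;python3 go.py .522 -.1775 .0976 -6.7
```

```text
time_s: 7.53
ee_pos: [0.5234, -0.1781, 0.1236]
eef_rot: [3.135, -0.184, 0.012]
wrist_force: [-0.1, -0.1, -2.0]
opening: 0.609
t 7.5333 pos [ 0.5234 -0.1781  0.1236] yaw -6.72 F [-0.1 -0.1 -2. ] mz [ 0.02  0.1  -0.  ] open 0.609 q [ 0.42  0.42 -0.22  1.94  0.13  0.78 -1.55]
world d mm [ -1.4   0.6 -26. ] tool xyz mm [-1.7 -0.4 26. ] rot [ 0.0007 -0.0077 -0.0004]
```

```bash
python3 -m jog '[{"grip":255,"xyz":[-1,0,7],"rot":[0,-0.007,0]},{"grip":255,"xyz":[0,0,7],"rot":[0,0,0]},{"grip":255,"xyz":[-1,0,6],"rot":[0,0,0]},{"grip":255,"xyz":[0,0,2],"rot":[0,0,0]},{"grip":255,"xyz":[0,0,0],"rot":[0,0,0]}]' 60;python3 go.py .522 -.1775 .0976 -6.7
```

```text
time_s: 7.95
ee_pos: [0.522, -0.1778, 0.099]
eef_rot: [3.136, -0.184, 0.002]
wrist_force: [1.0, -0.7, -0.9]
opening: 0.611
t 7.95 pos [ 0.522  -0.1778  0.099 ] yaw -6.71 F [ 1.  -0.7 -0.9] mz [ 0.02 -0.19  0.02] open 0.611 q [ 0.42  0.46 -0.21  1.96  0.14  0.74 -1.56]
world d mm [-0.   0.3 -1.4] tool xyz mm [-0.1 -0.3  1.4] rot [ 0.0005 -0.0011 -0.0002]
```

```bash
python3 -m jog '[{"grip":255,"xyz":[0,0,2],"rot":[0,0,0]},{"grip":255,"xyz":[0,0,2],"rot":[0,0,0]},{"grip":255,"xyz":[0,0,1],"rot":[0,0,0]}]' 60;python3 go.py .522 -.1775 .0976 -6.7
```

```text
time_s: 8.2
ee_pos: [0.5226, -0.1777, 0.0976]
eef_rot: [3.135, -0.184, 0.001]
wrist_force: [-1.5, 0.9, 2.5]
opening: 0.61
t 8.2 pos [ 0.5226 -0.1777  0.0976] yaw -6.72 F [-1.5  0.9  2.5] mz [ 0.09  0.49 -0.01] open 0.61 q [ 0.41  0.46 -0.21  1.96  0.14  0.74 -1.57]
world d mm [-0.6  0.2  0. ] tool xyz mm [-0.6 -0.1 -0. ] rot [ 0.0012 -0.0009 -0.0003]
```

The jar is home: TCP z is 0.0976 as expected, and the wrist force has turned to an upward push. Unscrewing now.

```bash
python3 -m jog '[{"grip":255,"xyz":[0,0,0],"rot":[0,0,-0.1]},{"grip":255,"xyz":[0,0,0],"rot":[0,0,-0.1]},{"grip":255,"xyz":[0,0,0],"rot":[0,0,-0.1]},{"grip":255,"xyz":[0,0,0],"rot":[0,0,-0.1]},{"grip":255,"xyz":[0,0,0],"rot":[0,0,-0.1]}]' 60;python3 go.py .522 -.1775 .0976 70
```

```text
time_s: 8.62
ee_pos: [0.5234, -0.1776, 0.0987]
eef_rot: [3.078, 0.62, 0.006]
wrist_force: [-1.1, 0.4, -3.6]
opening: 0.606
t 8.6167 pos [ 0.5234 -0.1776  0.0987] yaw 22.76 F [-1.1  0.4 -3.6] mz [ 0.08 -0.15 -0.35] open 0.606 q [ 0.51  0.47 -0.34  1.95  0.22  0.75 -1.13]
world d mm [-1.4  0.1 -1.1] tool xyz mm [-1.3 -0.6  1.1] rot [ 0.0042 -0.002  -0.8245]
```

```bash
python3 -m jog '[{"grip":255,"xyz":[-1,0,1],"rot":[0.003,0,-0.1]},{"grip":255,"xyz":[0,0,0],"rot":[0,0,-0.1]},{"grip":255,"xyz":[0,0,1],"rot":[0,0,-0.1]},{"grip":255,"xyz":[0,0,0],"rot":[0,0,-0.1]}]' 60;python3 go.py .522 -.1775 .0976 75
```

```text
time_s: 8.95
ee_pos: [0.5239, -0.178, 0.0988]
eef_rot: [2.886, 1.239, 0.011]
wrist_force: [-0.7, 0.9, 0.9]
opening: 0.608
t 8.95 pos [ 0.5239 -0.178   0.0988] yaw 46.47 F [-0.7  0.9  0.9] mz [-0.23  0.44 -0.11] open 0.608 q [ 0.6   0.49 -0.44  1.95  0.29  0.76 -0.77]
world d mm [-1.9  0.5 -1.2] tool xyz mm [-1.  -1.7  1.2] rot [ 0.0048 -0.005  -0.4979]
```

```bash
python3 -m jog '[{"grip":255,"xyz":[-1,-1,0],"rot":[0.003,-0.003,-0.1]},{"grip":255,"xyz":[0,0,0],"rot":[0,0,-0.1]},{"grip":255,"xyz":[0,0,0],"rot":[0,0,-0.1]},{"grip":255,"xyz":[0,0,0],"rot":[0,0,-0.1]},{"grip":255,"xyz":[0,0,0],"rot":[0,0,-0.07]},{"grip":255,"xyz":[0,0,0],"rot":[0,0,0]}]' 60;python3 go.py .522 -.1775 .0976 75
```

```text
time_s: 9.45
ee_pos: [0.5246, -0.1787, 0.1023]
eef_rot: [2.492, 1.905, 0.01]
wrist_force: [-0.7, 1.1, -1.0]
opening: 0.611
t 9.45 pos [ 0.5246 -0.1787  0.1023] yaw 74.78 F [-0.7  1.1 -1. ] mz [ 0.09  0.02 -0.03] open 0.611 q [ 0.69  0.51 -0.57  1.94  0.37  0.79 -0.35]
world d mm [-2.6  1.2 -4.7] tool xyz mm [ 0.4 -2.8  4.7] rot [ 0.0076 -0.002  -0.0038]
```

The moment is near zero and the tool rose 4 mm, so the cap has sprung free. Lifting straight up.

```bash
python3 -m jog '[{"grip":255,"xyz":[0,0,-5],"rot":[0.006,0,0]},{"grip":255,"xyz":[0,0,-7],"rot":[0,0,0]},{"grip":255,"xyz":[0,0,-7],"rot":[0,0,0]},{"grip":255,"xyz":[0,0,-6],"rot":[0,0,0]},{"grip":255,"xyz":[0,0,0],"rot":[0,0,0]},{"grip":255,"xyz":[0,0,0],"rot":[0,0,0]}]' 60;python3 go.py .5246 -.1787 .1256 75
python3 - <<'E'
from h import *
im=snapshot("scene")
cv2.imwrite("pics/s6.png",cv2.resize(im[160:340,130:360],None,fx=3.3,fy=3.3,interpolation=cv2.INTER_CUBIC)[:,:,::-1])
E
```

```text
time_s: 9.95
ee_pos: [0.5263, -0.1797, 0.1322]
eef_rot: [2.499, 1.896, 0.007]
wrist_force: [-0.4, 0.0, -0.8]
opening: 0.612
t 9.95 pos [ 0.5263 -0.1797  0.1322] yaw 74.37 F [-0.4  0.  -0.8] mz [-0.05 -0.11  0.01] open 0.612 q [ 0.71  0.47 -0.59  1.91  0.34  0.85 -0.33]
world d mm [-1.7  1.  -6.6] tool xyz mm [ 0.5 -2.   6.6] rot [ 0.0063 -0.0008 -0.011 ]
```

View pics/s6.png

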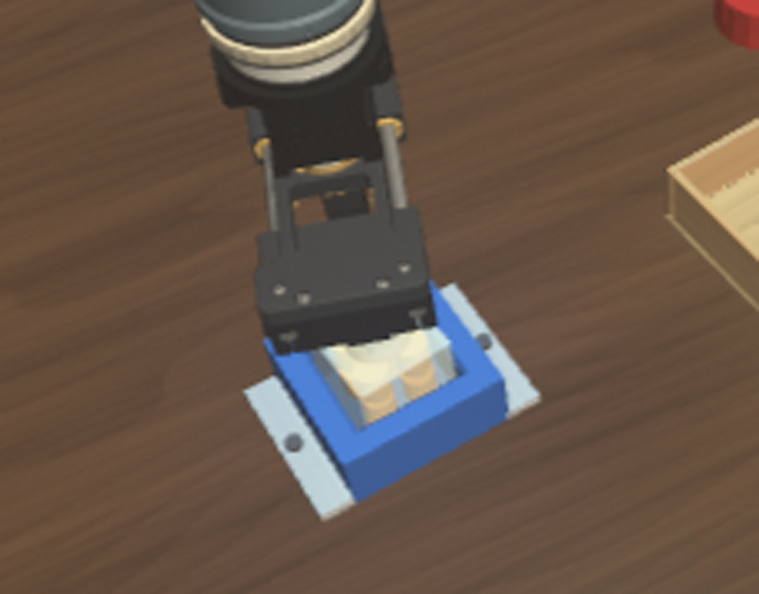

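The jar body sits in the pocket at about (390,375) and did not come up with the cap. The arm hides the cap in this view. I'll trim the cap so it's centred and level just above the mouth, then settle and check it.

```bash
python3 -m jog '[{"grip":255,"xyz":[0.5,-3,5],"rot":[0.006,0,0]},{"grip":255,"xyz":[0,0,0],"rot":[0,0,0]},{"grip":255,"xyz":[0,0,0],"rot":[0,0,0]},{"grip":255,"xyz":[0,0,0],"rot":[0,0,0]}]' 60;python3 go.py .5235 -.178 .1256 75
python3 - <<'E'
from h import *
im=snapshot("top");w=snapshot("wrist")
a=cv2.resize(im[170:300,120:450],(800,315));b=cv2.resize(w,(373,280));o=np.zeros((595,800,3),np.uint8);o[:315]=a;o[315:,:373]=b
cv2.imwrite("pics/f.png",o[:,:,::-1])
E
```

```text
time_s: 10.33
ee_pos: [0.5228, -0.1781, 0.126]
eef_rot: [-2.502, -1.898, 0.001]
wrist_force: [-0.3, -0.0, 0.4]
opening: 0.608
t 10.3333 pos [ 0.5228 -0.1781  0.126 ] yaw 74.37 F [-0.3 -0.   0.4] mz [-0.01 -0.03  0.02] open 0.608 q [ 0.7   0.48 -0.58  1.92  0.34  0.85 -0.33]
world d mm [ 0.7  0.1 -0.4] tool xyz mm [0.3 0.7 0.4] rot [-0.0016 -0.0007 -0.0111]
```

View pics/f.png

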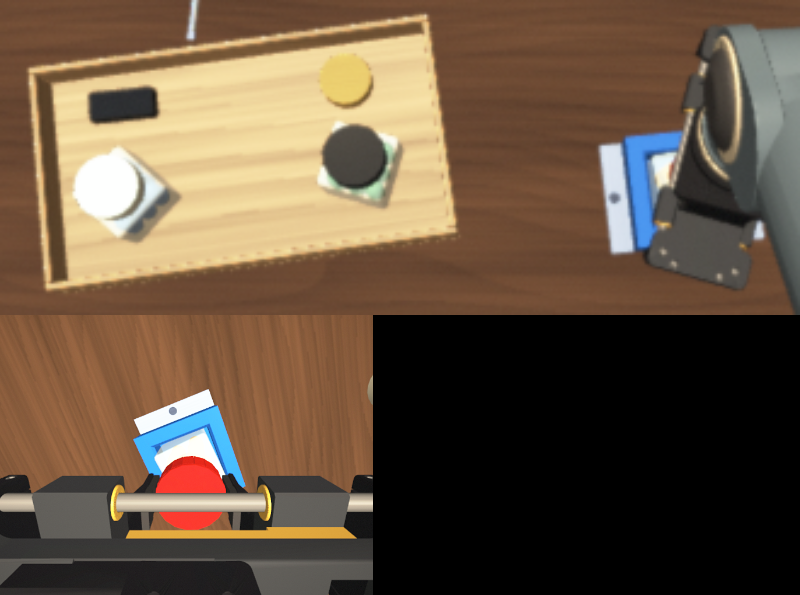

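The white and black jars, tin and wedge look unmoved. The cap is held over the jar (190,490), and the jar is seated in the pocket. Handing in.

```bash
python3 -c "from workcell import *; print(close_job())"
```

```text
the job is handed in; nothing more can be done
None
```

The red-capped jar is standing in the blue cradle, its cap is unscrewed, and the arm is holding the cap level just above the mouth. I handed the job in at about 10.4 s of the 51 s allowed.

- **Seating:** the jar went down with no force on the way. It stopped at the height of a jar on the pocket floor (tool at 97.6 mm, the same as in the crate, where the floor height is the same).
- **Unscrewing:** I turned the cap about 81° anticlockwise. The turning moment reached about 0.35 N m and then fell to near zero, and the tool rose about 4 mm, so the cap had sprung free.
- **Lift:** the tool is 28 mm above its screwed-on height, so the cap's edge should be about 8 mm clear of the mouth. The 4 mm rise is more than the 2 mm spring, so the fingers may have slipped about 2 mm on the cap, which would leave about 6 mm clear. Tilt is about 0.1°, and the wrist force is near zero, so the jar is not hanging from the cap.
- **Final pictures:** the jar is still seated in the cradle, turned a little within the pocket's play. The other jars, tin and wedge look unmoved. I did not recheck the things at the far side of the bench or the loose red caps.

No check failed. The two camera measurements of the cap and cradle positions agreed within about 4 mm.

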